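# Slide the puck plate home and start the clamp knob cleanly

### The arm

A 6-joint arm with a two-finger parallel gripper is mounted at the origin on the work surface. World frame = base frame: x ahead of the robot, y to its left, z up, the work surface at z = 0. Lengths are in m, angles in rad, forces in N, time in s.
With the tool pointing down it reaches from about 0.275 to 0.85 m from the base axis. Payload 19 kg.
Tool frame: the origin (TCP) lies at the very end of the fingers, on their centre line; the grasp point (between the pads) lies r.grip_point_offset behind it (r.grip_point_offset is the distance from the TCP to the grasp point, in m); z points along the fingers, y is the direction in which the jaws open and shut (so a half turn about z gives the same grasp; the last joint's range is limited). The gripper opens to 85 mm and grips with 20 to 120 N. Pads are 22 mm wide; open, the fingers measure 114 mm over their backs; the gripper's body (76 mm by 85 mm) begins 54 mm behind the grasp point. The pads swing forward as they close: fully open they stand 13 mm farther back than shut.
Start: joints at [-1.271, 0.15, 1.437, -0, 1.554, -0.134], TCP at [0.242, -0.522, 0.231] pointing down, gripper open.
Joint ranges: [-2.8, 2.8], [-0.68, 2.1], [0.12, 2.68], [-1.39, 4.53], [0.16, 2.79], [-2.81, 2.81]. Speed limits (rad/s): [1.89, 1.89, 2.22, 3.01, 3.01, 3.01].

### API

Orientations are given as a rotation vector (axis times angle).
In Python, from bench import telemetry, optics, workorder, spotter, r gives the robot as it stands. The module is installed in compiled form; this text tells all that it offers.
- The arm moves only by the tool play_rows, never from a script. Its argument "plan" is a list that holds one entry, the list of rows, each a list of 5 numbers: the opening in per cent of the stroke, from 0 (shut) to 100 (fully open), then the shift along the tool's x, y, z in cm, then the turn about the tool's z in degrees. In form: [[[hand, dx, dy, dz, yaw], ...]]. A call has 1 to 5 rows; each row is the pose to reach, as a shift and turn from the pose commanded when the call began, along the tool's axes at that moment; what a row does not reach only later rows make up. A row lasts 1/12 s, in which the tool goes at most 41.7 mm and 7.16 degrees, less where a joint would pass 70% of its speed; a pose out of reach is approached as far as the arm can. A call with a gripper value outside its range is refused whole. The fingers move at their own pace and stop on an object; "grip_force" is the grip in N (left out, the last holds). Time passes only in rows, so rows that repeat a pose let the fingers close. It gives the time, the measured TCP pose, the force and the opening at its end, in the units of the state.
- telemetry.sense(): the state, without advancing time (a new reading comes with each control period).
- optics.snapshot(name): name is "scene" or "top" or "wrist"; returns the picture (384x512x3 uint8, blue, green, red); there is no depth.
- optics.camera_params(name): a dict with "fx", "fy", "cx", "cy" (pixels), "dist_coeffs" ([k1, k2, p1, p2, k3] as OpenCV has them; the pictures are not rectified), "origin" and "rotation" of the camera in the world. Camera axes: x right, y down, z forward; pixel columns grow to the right and rows downward; lengths in m; the calibration is good to about 2 mm. A picture is of the moment at which its call begins: read the wrist's pose just before it. camera_params takes no time and is no camera call; for the wrist camera it gives the pose at the moment of the call.
- workorder.close_job(): hands the job in, once; it reports no verdict.
Trained networks look in the newest picture that a camera, given by its name, has taken for a name from the list of things; names that differ only in an ending like _2 or _b are one class to them, and where a whole thing is asked for, a point or a joint stands for the part that bears it (a point fixed in the world has none). Each returns a list of dicts, best first, with "confidence" (0 to 1); they miss things now and then, are a little off and sometimes report something else, mostly with a low value. They report only what shows in the picture. A call takes as long as a camera call. They do not tell look-alikes from the thing itself.
- spotter.boxes_of(target, camera): "extent" ([left, top, right, bottom] in pixels, round what is visible of it).
The state is a dict: "clock": time; "joint_positions": joint angles; "qd": joint speeds; "joint_efforts": joint torques, N m; "tool_pos": TCP position; "eef_rot": TCP orientation; "ft_force": force on the tool from outside, world axes, zero at the start; "ft_torque": the same for the moment, N m; "opening": opening from 0.0 (shut) to 1.0 (fully open).
Only numpy, scipy, OpenCV 4.12 (cv2) and the standard library are available. Lean on these libraries where they do the work, as an engineer would, in place of code of your own. Each camera call takes 0.05 s, during which the arm holds its last target. There are 200 camera calls.

### The job

First push the black puck plate all the way home against the two end stops of its fixture. Then start the clamp's cross knob cleanly: turn it backwards (anticlockwise seen from above) until the thread clicks and the knob drops, and only then turn it forwards (clockwise) until it stops, so that the rubber nose presses the plate down. Let go, and leave the plate home and the loose things on the table where they lie.

Things in the scene. Friction and masses are not known exactly. Their poses are not given: they have to be found in the camera images.
- fixture: Fixed aluminium fixture: base slab 215 x 190 mm, 10 mm high, with two side rails along x (144 mm apart inside, 10 mm above the slab) and two steel end stops (at y +-47 mm, 26 mm wide, 15 mm above the slab), faces at x = +45 mm. Origin: on the table, under the plate's home centre. x: the way the plate slides home; z up. The clamp's stud stands at x = +75 mm, y = 0.
- plate: Loose black plate 90 (x) x 140 (y) x 15 mm, 0.5 kg, flat on the slab (underside 10 mm above the table) between the rails, 2 mm of play a side; four white pucks fixed on it, 10 mm high. Origin: centre of its underside; front edge 45 mm before it. Starts 15 to 30 mm short of home (home: fixture x = 0). The middle of its front edge is free to be pushed.
- knob_top (a point): Centre of the top of the black cross knob on the clamp's stud, 85.5 mm above the table at the start. Hub 33 mm across; four arms along this point's x and y, 14 mm wide, ends round (16 mm), reaching 34 mm from the axis, 16 mm high, tops level with this point. Below the arms the hub goes on 14 mm down to a steel strap 26 mm wide, lying along fixture x, which sinks with the knob.
- knob (a joint): Turn of the cross knob, rad, growing anticlockwise from above (backwards). Fast thread with a blunt start at an unknown place, random. At first not engaged: forwards (clockwise) it jams within 2.5 rad. Backwards by an unknown 0.2 to 2.7 rad it passes the start and clicks; up to 0.5 rad more it meets a stop. Then forwards it runs 2.8 to 3.3 rad to a stop. It takes 0.04 Nm; it stays where left.
- clamp (a joint): How far knob and strap have sunk, m: 0 at the start, 0.006 after the click, about 0.0113 at the forward stop on the plate. The click is a free fall of 6 mm by their own weight (0.3 kg); a knob squeezed firmly falls only when the fingers loosen. After it, forwards turning draws them down 14 mm per turn. Cannot be pressed down without turning.
- nose: Round rubber nose 14 mm across under the strap, at fixture x = +31 mm, y = 0, over the far margin of the plate when the plate is home. Origin: centre of its underside, 8.5 mm above the plate's top at the start; it sinks with the knob and is sprung, 1.5 N per mm.
- puck0: Loose white plastic puck, 28 mm across, 22 mm high, upright on the table beside the fixture; a bystander. Origin: centre of its underside.
- puck1: Another loose puck like puck0; a bystander.
- puck2: Another loose puck like puck0; a bystander.
- spare_knob: A loose spare cross knob of the same shape (68 mm across, 30 mm high) standing on the table beside the fixture; a bystander, not to be used. Origin: centre of its underside.
- wrench: Loose steel wrench, 150 mm long, lying flat on the table along its x; a bystander. Origin: under its middle.
- driver: Loose screwdriver, 170 mm long, lying on the table along its x; a bystander. Origin: under its middle.
Mind the look-alikes: they are no part of the job. What is shaped like the plate but yellow is not meant.

How it is judged:
On the way, in this order (a step that is already met when the one before it is completed fails the run):
1. the plate is home against the stops (within 3 mm) while the knob is still up (x of plate in the frame of fixture above -0.003 m and z of knob_top in the frame of fixture above 0.083 m), for 0.1 s.
2. the knob has clicked: it has dropped by more than 4.5 mm (z of knob_top in the frame of fixture below 0.081 m), for 0.05 s.
3. the knob is run down and the nose presses the plate (z of knob_top in the frame of fixture below 0.0758 m and contact force between nose and plate above 1.2 N), for 0.1 s.
At the end, for the whole second after the job is handed in: The knob's top is less than 75.8 mm above the table (run down by over 9.7 mm of about 11.3), the nose presses the plate with more than 1.2 N, the plate is at rest within 4 mm of home, and the robot has let go (all of step 3 and x of plate in the frame of fixture above -0.004 m and linear speed of plate below 0.01 m/s); the robot touches nothing.
It fails at once if a loose bystander is moved by more than 30 mm (distance of any of puck0, puck1, puck2, spare_knob, wrench, driver from where it was at the start of the episode above 0.03 m).
It also fails if it takes over 64 s, if anything falls off the work surface, if the arm or the gripper's body presses on something with over 40 N, if the wrist force passes 120 N, or if a joint passes its speed limit or range.

## Working session

There is one attempt and no reset: what is moved stays moved. The work goes in short steps, Python scripts to look and compute and a tool call to move; the robot and the scene stay as the last step left them, time stands still between calls to the robot, and variables do not carry over. Pictures are saved under pics/ and viewed, on a budget of 10 in all, crops included, one or two more only if the job needs it, and the job is handed in when it is done.

Besides the shell and the picture viewer there is one more tool, called after ">>>" as name(argument=value, ...), one argument or row to a line, values as JSON. play_rows: Moves the arm, as the interface text tells. Its arguments: {"type":"object","properties":{"plan":{"type":"array"},"grip_force":{"type":"number"}},"required":["plan"]}

```bash
mkdir -p pics; python3 - <<'E'
from bench import telemetry, optics, spotter, r
import cv2,numpy as np
print(r.grip_point_offset)
s=telemetry.sense();print({k:np.round(v,3).tolist() for k,v in s.items()})
for c in ["scene","top"]:
    im=optics.snapshot(c);cv2.imwrite(f"pics/{c}0.png",im)
    p=optics.camera_params(c);print(c,{k:np.round(v,3).tolist() for k,v in p.items()})
    for t in ["fixture","plate","knob_top","spare_knob","nose","puck0","wrench","driver"]:
        print(t,[(np.round(d["extent"]).tolist(),round(d["confidence"],2)) for d in spotter.boxes_of(t,c)][:6])
E
```

```text
0.0187
{'clock': 0.0, 'joint_positions': [-1.271, 0.151, 1.438, 0.0, 1.554, -0.134], 'qd': [-0.0, -0.001, -0.001, 0.001, 0.0, 0.001], 'joint_efforts': [-0.003, -71.306, -57.087, -0.0, 0.009, -0.0], 'tool_pos': [0.242, -0.522, 0.231], 'eef_rot': [-3.067, -0.676, 0.0], 'ft_force': [-0.047, 0.325, -0.383], 'ft_torque': [-0.009, 0.038, 0.036], 'opening': 1.001}
scene {'fx': 366.995, 'fy': 366.995, 'cx': 257.35, 'cy': 187.993, 'dist_coeffs': [-0.032, 0.0, 0.0, 0.0, 0.0], 'origin': [1.214, -0.238, 0.671], 'rotation': [-1.866, -1.371, 0.654]}
fixture [([191.0, 202.0, 278.0, 267.0], 0.63)]
plate [([275.0, 166.0, 316.0, 199.0], 0.86), ([353.0, 201.0, 416.0, 237.0], 0.86), ([208.0, 206.0, 261.0, 233.0], 0.76), ([75.0, 265.0, 149.0, 334.0], 0.74), ([152.0, 166.0, 208.0, 197.0], 0.69)]
knob_top [([217.0, 216.0, 247.0, 239.0], 0.7)]
spare_knob [([284.0, 234.0, 309.0, 257.0], 0.6)]
nose [([223.0, 215.0, 248.0, 238.0], 0.15)]
puck0 [([182.0, 209.0, 187.0, 223.0], 0.66)]
wrench [([130.0, 212.0, 155.0, 253.0], 0.54)]
driver [([324.0, 201.0, 338.0, 252.0], 0.7)]
top {'fx': 421.922, 'fy': 421.922, 'cx': 250.928, 'cy': 198.043, 'dist_coeffs': [-0.113, 0.0, 0.0, 0.0, 0.0], 'origin': [0.378, -0.033, 1.108], 'rotation': [-2.173, 2.144, -0.106]}
fixture [([223.0, 130.0, 318.0, 230.0], 0.96)]
plate [([288.0, 241.0, 348.0, 310.0], 0.87), ([357.0, 108.0, 412.0, 168.0], 0.86), ([240.0, 169.0, 302.0, 217.0], 0.76), ([153.0, 208.0, 212.0, 272.0], 0.73), ([99.0, 133.0, 152.0, 174.0], 0.72)]
knob_top [([270.0, 143.0, 292.0, 163.0], 0.58)]
spare_knob [([217.0, 126.0, 234.0, 146.0], 0.49)]
nose []
puck0 [([216.0, 175.0, 223.0, 188.0], 0.56), ([327.0, 171.0, 334.0, 181.0], 0.47)]
wrench []
driver [([169.0, 127.0, 192.0, 188.0], 0.55)]
```

```bash
python3 - <<'E'
import cv2
im=cv2.imread("pics/top0.png");cv2.imwrite("pics/top0c.png",cv2.resize(im[100:250,160:360],None,fx=4,fy=4,interpolation=cv2.INTER_CUBIC))
E
```

```text
(no output)
```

View pics/top0c.png

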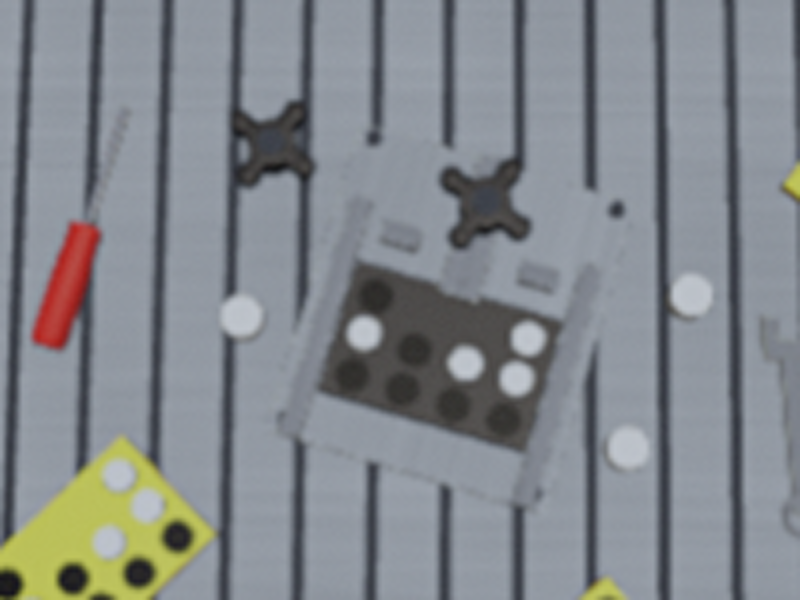

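View pics/scene0.png

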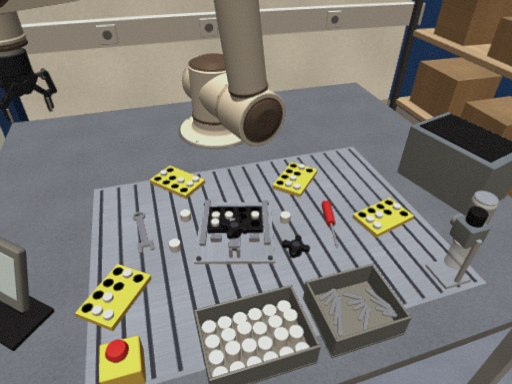

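The top crop shows the clamp knob at about px (281,151) above the strap and between the end stops. The spare knob is at px (228,136), loose beside the fixture. The black plate is centred at px (270,189); every other plate is yellow. I choose the black plate and the knob at (281,151).

```bash
cat > h.py <<'E'
import cv2,numpy as np
from scipy.spatial.transform import Rotation as R
def to_world(p,px,z):
    """pixels (n,2) -> world points on plane z"""
    K=np.array([[p["fx"],0,p["cx"]],[0,p["fy"],p["cy"]],[0,0,1]])
    u=cv2.undistortPoints(np.array(px,float).reshape(-1,1,2),K,np.array(p["dist_coeffs"])).reshape(-1,2)
    M=np.array(p["rotation"]); M=M if M.shape==(3,3) else R.from_rotvec(M).as_matrix()
    d=np.c_[u,np.ones(len(u))]@M.T; o=np.array(p["origin"])
    return o+d*((z-o[2])/d[:,2])[:,None]
def to_px(p,P):
    K=np.array([[p["fx"],0,p["cx"]],[0,p["fy"],p["cy"]],[0,0,1]])
    M=np.array(p["rotation"]); M=M if M.shape==(3,3) else R.from_rotvec(M).as_matrix()
    Q=(np.array(P,float)-p["origin"])@M
    return cv2.projectPoints(Q,np.zeros(3),np.zeros(3),K,np.array(p["dist_coeffs"]))[0].reshape(-1,2)
E
python3 - <<'E'
from h import *; from bench import optics
p=optics.camera_params("top")
f=lambda c,z:to_world(p,np.array(c)/4.+[160,100],z)[:,:2]
pl=f([(357,262),(563,318),(525,450),(320,390)],.025)
k=f([(486,203)],.0855)[0]; tips=f([(447,175),(515,165),(525,230),(460,240)],.0855)
st=f([(402,228),(540,271)],.025)
sl=f([(362,135),(628,205),(532,505),(283,430)],.01)
lat=[pl[0]-pl[1],pl[3]-pl[2]]
print("plate",pl.round(4).tolist(),pl.mean(0),"lens",np.linalg.norm(np.diff(pl,axis=0),axis=1))
print("lat ang",[np.degrees(np.arctan2(v[1],v[0]))-90 for v in lat],"stop",np.degrees(np.arctan2(*(st[0]-st[1])[::-1]))-90, "slab",[np.degrees(np.arctan2(*v[::-1])) for v in (sl[0]-sl[3],sl[1]-sl[2])])
print("knob",k,"arm ang",[np.degrees(np.arctan2(*(t-k)[::-1]))for t in tips],np.linalg.norm(tips-k,axis=1))
print("slab",sl.mean(0)," stops mid",st.mean(0))
a=np.radians(np.mean([np.degrees(np.arctan2(v[1],v[0]))-90 for v in lat])); x=np.array([np.cos(a),np.sin(a)])
o=k-.075*x; print("ang",np.degrees(a),"origin",o,"plate in fix",(pl.mean(0)-o)@x,(pl.mean(0)-o)@[-x[1],x[0]])
for n,c in dict(spare=(272,143),p0=(241,315),p1=(690,295),p2=(627,447)).items(): print(n,f([c],.022)[0])
pw=optics.camera_params("wrist");print(pw)
E
```

```text
plate [[0.583, -0.0136], [0.5478, -0.1479], [0.4616, -0.1234], [0.4988, 0.0091]] [ 0.52277937 -0.06893509] lens [0.13881464 0.08959029 0.13766471]
lat ang [np.float64(-14.706576543604896), np.float64(-15.671631918319363)] stop -16.889559567467344 slab [np.float64(-13.848117523548849), np.float64(-17.61922938573246)]
knob [ 0.60958777 -0.09389775] arm ang [np.float64(54.291657919235064), np.float64(-36.349006253535265), np.float64(-124.66175368029806), np.float64(145.8677467405919)] [0.02984526 0.03020346 0.02935089 0.02838816]
slab [ 0.54989331 -0.07603795]  stops mid [ 0.59224105 -0.08776768]
ang -15.18910423096213 origin [ 0.53720779 -0.07424733] plate in fix -0.015316220340621137 0.001346337493107038
spare [0.66289187 0.0437797 ]
p0 [0.54765102 0.06160356]
p1 [ 0.5645748  -0.23138272]
p2 [ 0.46453851 -0.18965885]
{'fx': 279.2456548568028, 'fy': 279.2456548568028, 'cx': 258.85326831409736, 'cy': 191.04147740312249, 'dist_coeffs': array([0.00448059, 0.        , 0.        , 0.        , 0.        ]), 'origin': array([ 0.30100954, -0.49467835,  0.37390526]), 'rotation': array([ 2.45509881, -1.56983519, -0.20676376])}
```

```bash
cat > goto.py <<'E'
import sys
from h import *; from bench import telemetry
s=telemetry.sense(); t=list(map(float,sys.argv[1:]))
M=R.from_rotvec(s["eef_rot"]).as_matrix(); ang=np.degrees(np.arctan2(M[1,0],M[0,0]))
print("clock",round(s["clock"],2),"tcp",s["tool_pos"].round(4) if hasattr(s["tool_pos"],"round") else s["tool_pos"],"xang",ang.round(2),"q6",round(float(s["joint_positions"][5]),3),"open",s["opening"])
if t: print("shift cm",(M.T@(np.array(t[:3])-s["tool_pos"])*100).round(2),"yaw",-((t[3]-ang+180)%360-180))
E
python3 goto.py .4456 -.0479 .10 -15.2
```

```text
clock 0.9 tcp [ 0.2417 -0.5217  0.2313] xang 24.86 q6 -0.134 open 1.002868924615628
shift cm [ 38.42 -34.42  13.13] yaw 40.05606936026001
```

>>> play_rows(
  plan=[
    [[0,38.4,-34.4,6,40],[0,38.4,-34.4,8,40],[0,38.4,-34.4,10,40],[0,38.4,-34.4,13,40],[0,38.4,-34.4,13,40]],
  ],
  grip_force=40,
)

```text
clock: 1.32
tool_pos: [0.3189, -0.3422, 0.1914]
eef_rot: [3.13, -0.261, 0.001]
ft_force: [1.1, -0.0, 0.4]
opening: 0.298
```

```bash
python3 goto.py .4456 -.0479 .10 -15.2
```

```text
clock 1.32 tcp [ 0.3189 -0.3422  0.1914] xang -9.54 q6 0.752 open 0.2984593322947187
shift cm [  7.62 -31.12   9.13] yaw 5.662729150694275
```

>>> play_rows(
  plan=[
    [[0,7.6,-31.1,3,5.7],[0,7.6,-31.1,5,5.7],[0,7.6,-31.1,7,5.7],[0,7.6,-31.1,9,5.7],[0,7.6,-31.1,9,5.7]],
  ],
)

```text
clock: 1.73
tool_pos: [0.3974, -0.1567, 0.1433]
eef_rot: [3.115, -0.407, 0.002]
ft_force: [1.7, -0.9, 0.5]
opening: -0.004
```

```bash
python3 goto.py .4456 -.0479 .10 -15.2
```

```text
clock 1.73 tcp [ 0.3974 -0.1567  0.1433] xang -14.9 q6 1.274 open -0.003502326828309172
shift cm [  1.85 -11.76   4.33] yaw 0.30009445183878825
```

>>> play_rows(
  plan=[
    [[0,1.8,-11.8,4.3,0.3],[0,1.8,-11.8,4.3,0.3],[0,1.8,-11.8,4.3,0.3],[0,1.8,-11.8,4.3,0.3],[0,1.8,-11.8,4.3,0.3]],
  ],
)

```text
clock: 2.15
tool_pos: [0.4447, -0.0471, 0.0996]
eef_rot: [-3.114, 0.409, 0.002]
ft_force: [-0.3, -0.0, -0.2]
opening: -0.009
```

```bash
python3 - <<'E'
from bench import optics; import cv2
from h import *
p=optics.camera_params("wrist"); im=optics.snapshot("wrist")
a=np.radians(-15.2);x=np.array([np.cos(a),np.sin(a)]);y=np.array([-x[1],x[0]]);o=np.array([.5372,-.0742])
def pt(fx,fy,z): return [*(o+fx*x+fy*y),z]
P=[pt(sx,sy*.07,.025) for sx in(-.060,.03) for sy in(1,-1)]+[pt(.045,sy,.025) for sy in(-.034,-.06,.034,.06)]+[pt(.075,0,.0855)]
print(to_px(p,P).round(0).tolist())
big=cv2.resize(im,None,fx=1.5,fy=1.5)
for q in to_px(p,P): cv2.circle(big,tuple(int(v*1.5) for v in q),3,(0,0,255),-1)
cv2.imwrite("pics/w1.png",big)
E
python3 goto.py .4456 -.0479 .017 -15.2
```

```text
[[171.0, 155.0], [351.0, 155.0], [161.0, 25.0], [363.0, 25.0], [312.0, 0.0], [350.0, 1.0], [212.0, 0.0], [174.0, -0.0], [264.0, -133.0]]
clock 2.2 tcp [ 0.4447 -0.0485  0.1003] xang -15.05 q6 1.553 open 0.0027485515963541042
shift cm [ 0.07 -0.08  8.33] yaw 0.14524955203836498
```

View pics/w1.png

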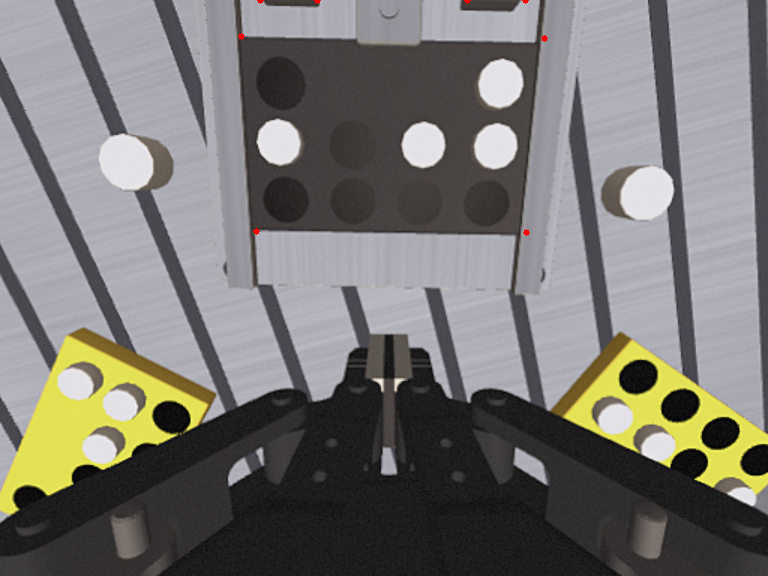

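The projected plate and stop corners land on the edges in the wrist view, so the fixture estimate holds. Next I descend and push.

>>> play_rows(
  plan=[
    [[0,0.1,-0.1,4,0.1],[0,0.1,-0.1,8.3,0.1],[0,1.0,-0.1,8.3,0.1],[0,1.8,-0.1,8.3,0.1],[0,2.2,-0.1,8.3,0.1]],
  ],
)

```text
clock: 2.62
tool_pos: [0.4684, -0.0555, 0.0196]
eef_rot: [3.113, -0.42, 0.004]
ft_force: [0.0, 0.0, -0.1]
opening: -0.002
```

>>> play_rows(
  plan=[
    [[0,0.4,0,0,0],[0,0.7,0,0,0],[0,1.0,0,0,0],[0,1.2,0,0,0],[0,1.4,0,0,0]],
  ],
)

```text
clock: 3.03
tool_pos: [0.4799, -0.0576, 0.0179]
eef_rot: [-3.114, 0.418, -0.001]
ft_force: [-3.7, 0.4, 2.9]
opening: 0.004
```

```bash
python3 goto.py; python3 -c "
from bench import telemetry as t;print(t.sense()['ft_force'])"
```

```text
clock 3.03 tcp [ 0.4799 -0.0576  0.0179] xang -15.28 q6 1.558 open 0.004434685429722192
[-3.70659357  0.36880741  2.88506462]
```

>>> play_rows(
  plan=[
    [[0,0.1,0,0,0],[0,0.2,0,0,0],[0,0.3,0,0,0],[0,0.3,0,0,0]],
  ],
)

```text
clock: 3.37
tool_pos: [0.4827, -0.0584, 0.0174]
eef_rot: [-3.114, 0.418, -0.0]
ft_force: [-2.7, -0.1, 0.1]
opening: -0.001
```

>>> play_rows(
  plan=[
    [[0,0.1,0,0,0],[0,0.2,0,0,0],[0,0.2,0,0,0]],
  ],
)

```text
clock: 3.62
tool_pos: [0.4844, -0.0588, 0.0173]
eef_rot: [-3.113, 0.418, 0.001]
ft_force: [-4.7, 2.7, 2.4]
opening: 0.002
```

>>> play_rows(
  plan=[
    [[0,0.1,0,0,0],[0,0.2,0,0,0],[0,0.3,0,0,0],[0,0.3,0,0,0]],
  ],
)

```text
clock: 3.95
tool_pos: [0.4852, -0.0586, 0.0169]
eef_rot: [-3.112, 0.417, 0.009]
ft_force: [-23.0, 9.3, 15.0]
opening: -0.001
```

```bash
python3 - <<'E'
from bench import optics; import cv2
im=optics.snapshot("wrist")
cv2.imwrite("pics/w2.png",cv2.resize(im[:260],None,fx=1.5,fy=1.5))
E
python3 goto.py
```

```text
clock 4.0 tcp [ 0.4852 -0.0586  0.0168] xang -15.27 q6 1.559 open -0.001271456386793607
```

View pics/w2.png

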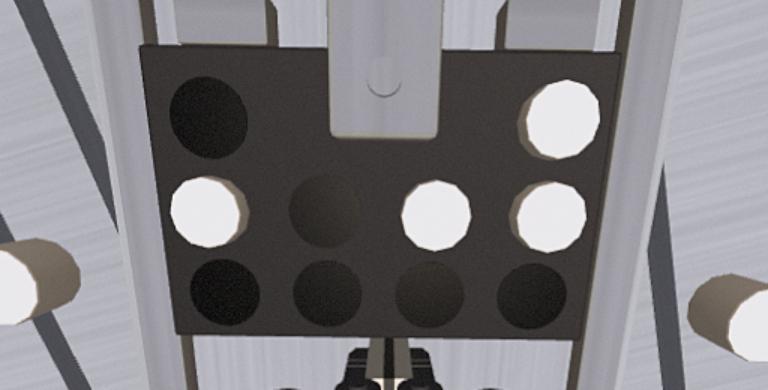

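Force rose to 25 N and both stops are touching the plate's far edge, so the plate is home. I back off, rise, and hover short of the knob for one close look.

>>> play_rows(
  plan=[
    [[0,-0.5,0,0,0],[0,-1.5,0,-3,0],[0,-1.5,0,-7,0],[0,-1.5,0,-11,0],[0,2,0,-15,0]],
  ],
)

```text
clock: 4.42
tool_pos: [0.4978, -0.0623, 0.1623]
eef_rot: [3.114, -0.417, 0.003]
ft_force: [0.5, -0.5, 0.9]
opening: -0.002
```

```bash
python3 goto.py .532 -.073 .17 9.3
```

```text
clock 4.42 tcp [ 0.4978 -0.0623  0.1623] xang -15.26 q6 1.559 open -0.0022587536240379763
shift cm [ 3.59  0.13 -0.76] yaw -24.560730707776287
```

>>> play_rows(
  plan=[
    [[70,2,0.1,-0.8,-10],[70,3.6,0.1,-0.8,-24.5],[70,3.6,0.1,-0.8,-24.5],[70,3.6,0.1,-0.8,-24.5],[70,3.6,0.1,-0.8,-24.5]],
  ],
)

```text
clock: 4.83
tool_pos: [0.5343, -0.0736, 0.1666]
eef_rot: [3.131, 0.257, 0.001]
ft_force: [0.6, -0.4, 0.9]
opening: 0.693
```

```bash
python3 - <<'E'
from bench import optics,spotter; import cv2
from h import *
p=optics.camera_params("wrist"); im=optics.snapshot("wrist");np.save("w3.npy",p,allow_pickle=True)
print(spotter.boxes_of("knob_top","wrist"))
k=np.array([.6096,-.0939]);big=cv2.resize(im,None,fx=1.5,fy=1.5)
P=[[*k,.0855]]+[[*(k+.026*np.array([np.cos(np.radians(a)),np.sin(np.radians(a))])),.0855] for a in(54.3,144.3,234.3,324.3)]
for q in to_px(p,P): cv2.circle(big,tuple(int(v*1.5) for v in q),3,(0,0,255),-1)
print(to_px(p,P))
cv2.imwrite("pics/w3.png",big)
E
python3 goto.py .6096 -.0939 .11 9.3
```

```text
[{'extent': [266.0, 68.6, 335.9, 139.2], 'confidence': 0.64}]
[[300.32402554 108.59226693]
 [276.8109322   83.058698  ]
 [276.00535457 132.99512824]
 [322.81790045 133.00255887]
 [325.76573047  83.05655314]]
clock 4.93 tcp [ 0.534  -0.0735  0.1667] xang 9.07 q6 1.133 open 0.6968890777389203
shift cm [7.14 3.2  5.67] yaw -0.23122729059389258
```

View pics/w3.png

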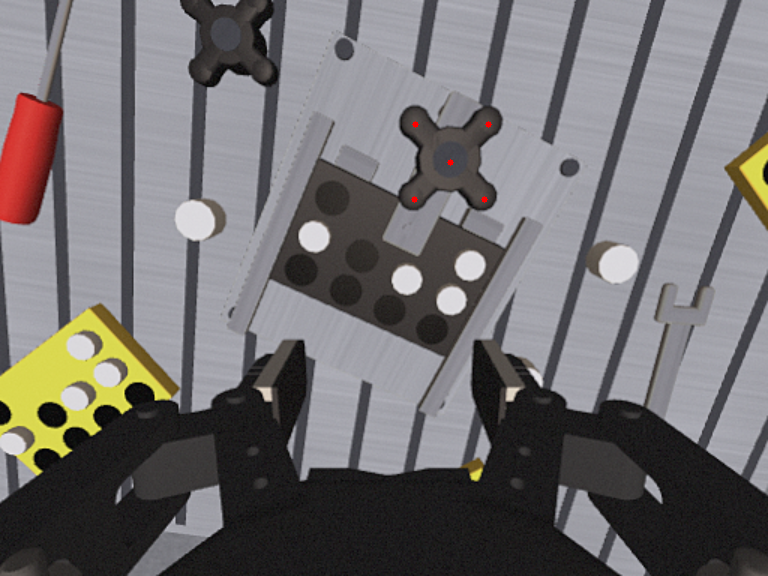

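>>> play_rows(
  plan=[
    [[70,4,2,1,-0.2],[70,7.2,3.2,3,-0.2],[70,7.2,3.2,5,-0.2],[70,7.2,3.2,5.5,-0.2],[70,7.2,3.2,5.5,-0.2]],
  ],
)

```text
clock: 5.35
tool_pos: [0.609, -0.0932, 0.11]
eef_rot: [-3.13, -0.255, 0.005]
ft_force: [-1.1, -1.1, 0.6]
opening: 0.698
```

```bash
python3 goto.py .6104 -.094 .06 9.3
```

```text
clock 5.35 tcp [ 0.609  -0.0932  0.11  ] xang 9.33 q6 1.131 open 0.6977752929306268
shift cm [0.14 0.11 5.  ] yaw 0.02627867965222208
```

>>> play_rows(
  plan=[
    [[70,0.1,0.05,2,0],[70,0.1,0.05,4,0],[70,0.1,0.05,5,0],[60,0.1,0.05,5,0],[54,0.1,0.05,5,0]],
  ],
  grip_force=20,
)

```text
clock: 5.77
tool_pos: [0.6111, -0.0937, 0.0631]
eef_rot: [3.131, 0.257, 0.001]
ft_force: [0.0, 0.1, -0.2]
opening: 0.539
```

```bash
python3 goto.py .6104 -.094 .06 9.3;  python3 -c "
from bench import telemetry as t;s=t.sense();print(s['ft_force'],s['ft_torque'])"
```

```text
clock 5.77 tcp [ 0.6111 -0.0937  0.0631] xang 9.39 q6 1.13 open 0.5391328908347567
shift cm [-0.07  0.01  0.31] yaw 0.08597230504139475
[ 0.00562512  0.07307153 -0.19427696] [ 0.05836051 -0.0289597  -0.03292595]
```

>>> play_rows(
  plan=[
    [[54,0,0,0.2,-5],[54,0,0,0.2,-11],[54,0,0,0.2,-17],[54,0,0,0.2,-23],[54,0,0,0.2,-28]],
  ],
)

```text
clock: 6.18
tool_pos: [0.612, -0.0938, 0.062]
eef_rot: [2.972, 1.015, 0.004]
ft_force: [1.4, 1.8, 0.4]
opening: 0.542
```

```bash
cat > st.sh <<'X'
python3 goto.py;  python3 -c "
from bench import telemetry as t;s=t.sense();print(s['ft_force'].round(2),s['ft_torque'].round(3),s['joint_efforts'][5])"
X
bash st.sh; python3 - <<'E'
from bench import optics; import cv2
im=optics.snapshot("wrist");cv2.imwrite("pics/w4.png",im); im=optics.snapshot("scene");cv2.imwrite("pics/s4.png",im)
E
```

```text
clock 6.18 tcp [ 0.612  -0.0938  0.062 ] xang 37.72 q6 0.636 open 0.5423492567503609
[1.37 1.85 0.36] [ 0.335 -0.23  -0.034] 2.7714939415454865
```

View pics/w4.png

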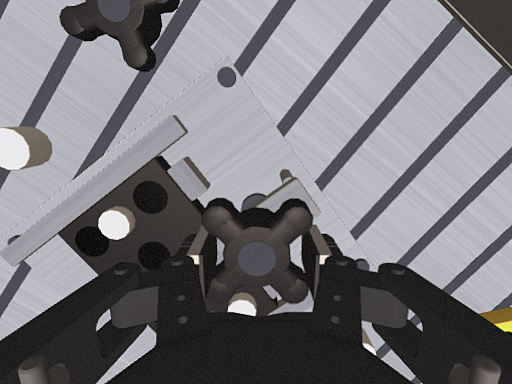

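```bash
cat > cap.py <<'E'
from bench import optics; from h import *
im=optics.snapshot("wrist"); p=optics.camera_params("wrist")
cv2.imwrite("pics/last.png",im)
roi=im[200:330,205:310].astype(int); d=roi[...,0]-roi[...,2]; m=((d>4)&(roi.sum(2)<300)).astype(np.uint8)
n,l,s,c=cv2.connectedComponentsWithStats(m)
i=1+np.argmax(s[1:,4]); print("cap",c[i]+[205,200],"area,w,h",s[i,4],s[i,2:4])
k=[.6104,-.094]
for z in(.0855,.0795,.0742): print(z,to_px(p,[[*k,z]]).round(1).tolist())
E
python3 cap.py; bash st.sh
```

```text
cap [256.44780793 258.38830898] area,w,h 958 [38 34]
0.0855 [[256.7, 261.5]]
0.0795 [[256.8, 255.4]]
0.0742 [[256.8, 250.4]]
clock 6.33 tcp [ 0.6117 -0.094   0.0614] xang 37.28 q6 0.643 open 0.5398847827390827
[ 0.12  0.76 -0.3 ] [0.06  0.006 0.003] -1.7175762355327606
```

>>> play_rows(
  plan=[
    [[54,0,0,0,-6],[54,0,0,0,-12],[54,0,0,0,-18],[54,0,0,0,-24],[54,0,0,0,-30]],
  ],
)

```text
clock: 6.75
tool_pos: [0.6115, -0.0937, 0.0608]
eef_rot: [2.612, 1.745, 0.002]
ft_force: [0.9, 3.6, 1.4]
opening: 0.542
```

```bash
bash st.sh; python3 cap.py
```

```text
clock 6.75 tcp [ 0.6115 -0.0937  0.0608] xang 67.48 q6 0.116 open 0.5416268977108434
[0.95 3.64 1.37] [ 0.419 -0.151 -0.079] 4.082753509283066
cap [258.20941884 258.41683367] area,w,h 998 [39 34]
0.0855 [[256.6, 261.3]]
0.0795 [[256.7, 255.1]]
0.0742 [[256.8, 250.1]]
```

>>> play_rows(
  plan=[
    [[54,0,0,0,-6],[54,0,0,0,-12],[54,0,0,0,-18],[54,0,0,0,-24],[54,0,0,0,-30]],
  ],
)

```text
clock: 7.22
tool_pos: [0.6112, -0.0937, 0.0604]
eef_rot: [2.074, 2.359, 0.001]
ft_force: [-1.4, 1.6, 0.7]
opening: 0.542
```

```bash
bash st.sh; python3 cap.py
```

```text
clock 7.22 tcp [ 0.6112 -0.0937  0.0604] xang 97.36 q6 -0.405 open 0.5418828517040627
[-1.39  1.61  0.66] [ 0.211  0.164 -0.015] 4.100402891635895
cap [259.69941061 258.76031434] area,w,h 1018 [38 35]
0.0855 [[257.1, 260.4]]
0.0795 [[257.2, 254.3]]
0.0742 [[257.3, 249.3]]
```

>>> play_rows(
  plan=[
    [[54,0,0,0,-6],[54,0,0,0,-12],[54,0,0,0,-18],[54,0,0,0,-24],[54,0,0,0,-30]],
  ],
)

```text
clock: 7.68
tool_pos: [0.611, -0.0939, 0.0602]
eef_rot: [-1.395, -2.815, 0.0]
ft_force: [-0.9, 1.2, -0.6]
opening: 0.539
```

```bash
bash st.sh; python3 cap.py
```

```text
clock 7.68 tcp [ 0.611  -0.0939  0.0602] xang 127.27 q6 -0.927 open 0.5386226000878763
[-0.92  1.25 -0.62] [ 0.061  0.164 -0.065] 4.097965210676193
cap [261.01298701 253.14177489] area,w,h 924 [37 33]
0.0855 [[257.9, 259.8]]
0.0795 [[258.0, 253.7]]
0.0742 [[258.0, 248.7]]
```

The cap moved from row 258.8 to 253.1, which matches a 6 mm drop, so the thread has clicked. Now forwards (clockwise), a little lower.

>>> play_rows(
  plan=[
    [[54,0,0,0.4,6],[54,0,0,0.6,12],[54,0,0,0.6,19],[54,0,0,0.6,26],[54,0,0,0.6,33]],
  ],
)

```text
clock: 8.15
tool_pos: [0.6112, -0.0937, 0.0541]
eef_rot: [-2.151, -2.289, -0.001]
ft_force: [1.7, 2.3, -0.4]
opening: 0.541
```

>>> play_rows(
  plan=[
    [[54,0,0,0,7],[54,0,0,0,14],[54,0,0,0,21],[54,0,0,0,28],[54,0,0,0,35]],
  ],
)

```text
clock: 8.57
tool_pos: [0.6114, -0.0938, 0.0542]
eef_rot: [2.74, 1.536, 0.001]
ft_force: [1.2, 1.3, -1.4]
opening: 0.537
```

```bash
bash st.sh; python3 cap.py
```

```text
clock 8.57 tcp [ 0.6114 -0.0938  0.0542] xang 58.55 q6 0.272 open 0.5370905850662737
[ 1.15  1.29 -1.36] [ 0.232 -0.216 -0.005] -4.791928678750992
cap [257.75983855 257.71543895] area,w,h 991 [38 35]
0.0855 [[256.6, 268.7]]
0.0795 [[256.7, 261.9]]
0.0742 [[256.8, 256.4]]
```

>>> play_rows(
  plan=[
    [[54,0,0,0,7],[54,0,0,0,14],[54,0,0,0,21],[54,0,0,0,28],[54,0,0,0,35]],
  ],
)

```text
clock: 9.03
tool_pos: [0.6112, -0.094, 0.054]
eef_rot: [3.074, 0.649, 0.0]
ft_force: [0.1, -0.1, -0.2]
opening: 0.542
```

>>> play_rows(
  plan=[
    [[54,0,0,0,7],[54,0,0,0,14],[54,0,0,0,21],[54,0,0,0,28],[54,0,0,0,33]],
  ],
)

```text
clock: 9.45
tool_pos: [0.6108, -0.0939, 0.0538]
eef_rot: [3.131, -0.252, -0.001]
ft_force: [-1.8, 0.7, -1.7]
opening: 0.54
```

```bash
bash st.sh; python3 cap.py
```

```text
clock 9.45 tcp [ 0.6108 -0.0939  0.0538] xang -9.19 q6 1.454 open 0.5400014867974985
[-1.77  0.73 -1.73] [0.098 0.301 0.034] -2.1686261147260666
cap [256.41498559 256.93948127] area,w,h 347 [38 34]
0.0855 [[258.6, 269.7]]
0.0795 [[258.7, 262.8]]
0.0742 [[258.7, 257.3]]
```

>>> play_rows(
  plan=[
    [[54,0,0,0,6],[54,0,0,0,12],[54,0,0,0,18],[54,0,0,0,24],[54,0,0,0,30]],
  ],
)

```text
clock: 9.92
tool_pos: [0.6109, -0.0938, 0.0538]
eef_rot: [2.962, -1.046, -0.001]
ft_force: [-1.8, 1.0, -0.9]
opening: 0.54
```

```bash
bash st.sh; python3 cap.py
```

```text
clock 9.92 tcp [ 0.6109 -0.0938  0.0538] xang -38.91 q6 1.973 open 0.5397776872804299
[-1.75  1.05 -0.88] [ 0.243  0.374 -0.038] -4.097971469163895
cap [256.69579288 256.44983819] area,w,h 309 [37 34]
0.0855 [[259.7, 269.6]]
0.0795 [[259.6, 262.8]]
0.0742 [[259.6, 257.2]]
```

>>> play_rows(
  plan=[
    [[54,0,0,0,4],[54,0,0,0,8],[54,0,0,0,12],[54,0,0,0,16],[54,0,0,0,16]],
  ],
)

```text
clock: 10.38
tool_pos: [0.6111, -0.0938, 0.0539]
eef_rot: [-2.791, 1.443, 0.0]
ft_force: [0.3, 1.5, -0.5]
opening: 0.545
```

```bash
bash st.sh; python3 cap.py
```

```text
clock 10.38 tcp [ 0.6111 -0.0938  0.0539] xang -54.67 q6 2.248 open 0.5450614908894851
[ 0.27  1.47 -0.51] [0.069 0.026 0.031] 2.60257825255394
cap [257.17525773 255.19931271] area,w,h 291 [37 34]
0.0855 [[260.4, 269.8]]
0.0795 [[260.3, 262.9]]
0.0742 [[260.3, 257.4]]
```

>>> play_rows(
  plan=[
    [[54,0,0,0,3],[54,0,0,0,6],[54,0,0,0,9],[54,0,0,0,10]],
  ],
)

```text
clock: 10.77
tool_pos: [0.611, -0.093, 0.0539]
eef_rot: [-2.656, 1.676, 0.002]
ft_force: [-3.7, 8.9, 3.0]
opening: 0.538
```

```bash
bash st.sh; python3 cap.py
```

```text
clock 10.77 tcp [ 0.611  -0.093   0.0539] xang -64.51 q6 2.42 open 0.5375987925708674
[-3.69  8.86  3.02] [1.408 0.408 0.324] 0.8482379280030727
cap [258.0070922  252.36524823] area,w,h 282 [37 32]
0.0855 [[261.1, 267.7]]
0.0795 [[261.0, 260.9]]
0.0742 [[260.9, 255.4]]
```

Torque jumped to 0.32 Nm and the cap row now corresponds to about 74.2 mm. I give one small nudge, then relax, open and lift.

>>> play_rows(
  plan=[
    [[54,0,0,0,2],[54,0,0,0,3],[54,0,0,0,3]],
  ],
)

```text
clock: 11.07
tool_pos: [0.6109, -0.0928, 0.0539]
eef_rot: [-2.613, 1.742, 0.002]
ft_force: [-4.6, 10.6, 3.0]
opening: 0.542
```

```bash
bash st.sh; python3 cap.py
```

```text
clock 11.07 tcp [ 0.6109 -0.0928  0.0539] xang -67.38 q6 2.47 open 0.5418835147035662
[-4.64 10.6   3.02] [1.474 0.491 0.398] 1.1410271376371384
cap [257.94827586 252.81034483] area,w,h 290 [38 33]
0.0855 [[261.0, 267.3]]
0.0795 [[260.9, 260.6]]
0.0742 [[260.8, 255.1]]
```

>>> play_rows(
  plan=[
    [[60,0,0,0,-5],[75,0,0,0,-6],[80,0,0,0,-6],[80,0,0,-2,-6],[80,0,0,-6,-6]],
  ],
)

```text
clock: 11.53
tool_pos: [0.6091, -0.0935, 0.1101]
eef_rot: [2.696, -1.609, -0.011]
ft_force: [1.2, -0.1, -0.4]
opening: 0.805
```

>>> play_rows(
  plan=[
    [[80,0,0,-4,0],[80,0,0,-8,0],[80,-3,0,-8,-7],[80,-6,0,-8,-14],[80,-8,0,-8,-21]],
  ],
)

```text
clock: 11.95
tool_pos: [0.5723, -0.0223, 0.1946]
eef_rot: [-2.949, 1.082, -0.002]
ft_force: [0.6, 1.0, -0.7]
opening: 0.802
```

```bash
bash st.sh; python3 goto.py .49 -.02 .22 -15.2
```

```text
clock 11.95 tcp [ 0.5723 -0.0223  0.1946] xang -40.31 q6 2.101 open 0.8023363479210566
[ 0.59  1.01 -0.68] [-0.019  0.042  0.037] 4.244517087936401
clock 11.95 tcp [ 0.5723 -0.0223  0.1946] xang -40.31 q6 2.101 open 0.8023363479210566
shift cm [-6.42  5.15 -2.55] yaw -25.107283005395885
```

>>> play_rows(
  plan=[
    [[80,0.4,-3,2,-7],[80,0.4,-6,2.5,-14],[80,0.4,-6.4,2.5,-21],[80,0.4,-6.4,2.5,-25],[80,0.4,-6.4,2.5,-25]],
  ],
)

```text
clock: 12.37
tool_pos: [0.618, 0.0229, 0.1685]
eef_rot: [3.113, -0.42, -0.0]
ft_force: [0.0, 0.3, -0.3]
opening: 0.796
```

```bash
python3 - <<'E'
from bench import optics; from h import *
im=optics.snapshot("wrist");p=optics.camera_params("wrist")
k=[.6104,-.094]
for z in(.0855,.0795,.0742): print(z,to_px(p,[[*k,z]]).round(1).tolist())
cv2.imwrite("pics/w5.png",cv2.resize(im,None,fx=1.5,fy=1.5))
s=optics.snapshot("scene");cv2.imwrite("pics/s5.png",s)
E
python3 goto.py
```

```text
0.0855 [[398.0, 168.1]]
0.0795 [[394.5, 166.8]]
0.0742 [[391.6, 165.8]]
clock 12.47 tcp [0.6178 0.0223 0.1688] xang -15.79 q6 1.758 open 0.7982628345232426
```

View pics/w5.png

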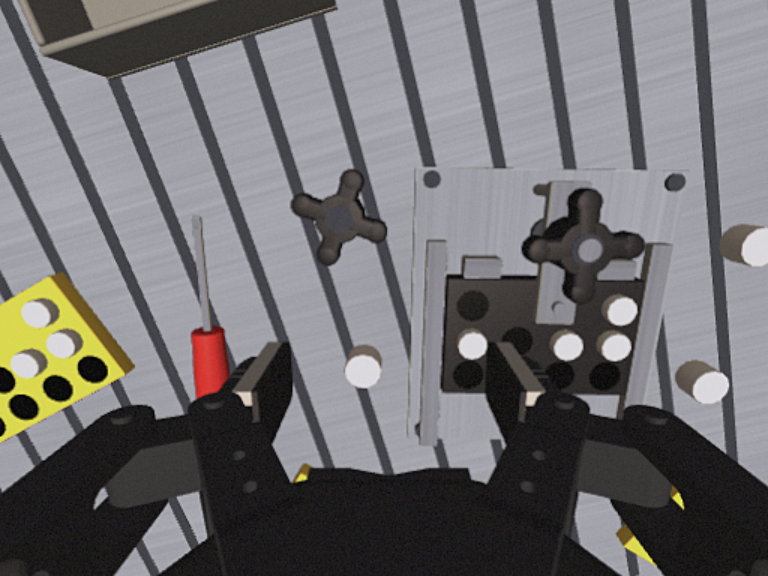

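The knob is down, the plate sits at the stops and the bystanders look unmoved. My sideways shift had the wrong sign, but the arm was high and touched nothing. To check the knob's height I take a second view from the other side and triangulate the cap.

```bash
python3 goto.py .56 -.205 .1688 -15.8
```

```text
clock 12.47 tcp [0.6178 0.0223 0.1688] xang -15.79 q6 1.758 open 0.7982628345232426
shift cm [ 0.63 23.44  0.  ] yaw 0.01269005562707548
```

```bash
cat > cap2.py <<'E'
import sys,pickle
from bench import optics; from h import *
p=optics.camera_params("wrist"); im=optics.snapshot("wrist")
c=to_px(p,[[.6104,-.094,.0765]])[0].astype(int)
g=cv2.resize(im[c[1]-45:c[1]+45,c[0]-45:c[0]+45],None,fx=6,fy=6,interpolation=cv2.INTER_CUBIC)
cv2.imwrite(f"pics/{sys.argv[1]}.png",g); pickle.dump((p,c),open(sys.argv[1]+".pkl","wb")); print(c)
E
python3 cap2.py va
```

```text
[392 165]
```

>>> play_rows(
  plan=[
    [[80,0.6,4,0,0],[80,0.6,8,0,0],[80,0.6,12,0,0],[80,0.6,16,0,0],[80,0.6,20,0,0]],
  ],
)

```text
clock: 12.93
tool_pos: [0.5688, -0.1737, 0.1691]
eef_rot: [3.112, -0.431, 0.001]
ft_force: [0.3, 0.1, -0.1]
opening: 0.798
```

>>> play_rows(
  plan=[
    [[80,0,3.4,0,0],[80,0,3.4,0,0],[80,0,3.4,0,0],[80,0,3.4,0,0]],
  ],
)

```text
clock: 13.27
tool_pos: [0.5605, -0.2046, 0.1689]
eef_rot: [-3.112, 0.43, -0.0]
ft_force: [-0.5, -0.1, -0.6]
opening: 0.803
```

```bash
python3 goto.py; python3 cap2.py vb; python3 -c "
import cv2,numpy as np
a,b=[cv2.imread(f'pics/{n}.png')[:, :] for n in('va','vb')]
cv2.imwrite('pics/vab.png',cv2.resize(np.hstack([a,b]),None,fx=.7407,fy=.7407,interpolation=cv2.INTER_AREA))"
```

```text
clock 13.27 tcp [ 0.5605 -0.2046  0.1689] xang -15.74 q6 1.366 open 0.8029985533587226
[118 173]
```

View pics/vab.png

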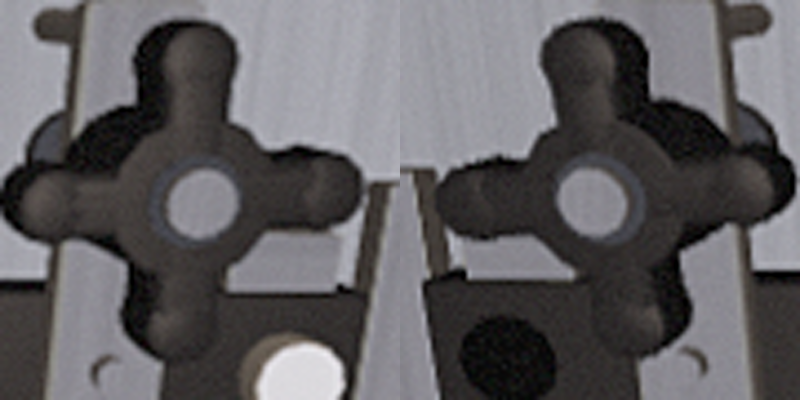

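```bash
python3 - <<'E'
from h import *; import pickle
(pa,ca),(pb,cb)=[pickle.load(open(n+".pkl","rb")) for n in("va","vb")]
from scipy.optimize import least_squares
a=ca-45+np.array([195,202])/4.444-.4;b=cb-45+np.array([199,202])/4.444-.4
f=lambda P:np.r_[to_px(pa,[P])[0]-a,to_px(pb,[P])[0]-b]
s=least_squares(f,[.61,-.094,.08]);print(s.x,s.fun)
E
```

```text
[ 0.61121442 -0.09289488  0.07539893] [ 0.00368827  0.12678862 -0.00351417 -0.12771582]
```

Triangulation gives a knob top at 75.4 mm, with about 1 mm uncertainty, which is close to the 75.8 mm limit. I regrasp at another orientation to confirm the torque came from the true stop.

```bash
python3 goto.py .611 -.0938 .11 29.3
```

```text
clock 13.32 tcp [ 0.5607 -0.2041  0.1689] xang -15.65 q6 1.366 open 0.8001142234642614
shift cm [  1.86 -11.97   5.89] yaw -44.954065459823084
```

>>> play_rows(
  plan=[
    [[72,0.5,-4,0,-7],[72,1,-8,1,-14],[72,1.9,-12,3,-21],[72,1.9,-12,5,-28],[72,1.9,-12,5.9,-35]],
  ],
)

```text
clock: 13.73
tool_pos: [0.6112, -0.09, 0.107]
eef_rot: [-3.092, -0.545, 0.003]
ft_force: [-0.8, -0.3, -0.8]
opening: 0.717
```

>>> play_rows(
  plan=[
    [[72,0,0,0,-7],[72,0,0,0,-10],[72,0,0,0,-10],[72,0,0,0,-10]],
  ],
)

```text
clock: 14.07
tool_pos: [0.6114, -0.093, 0.1099]
eef_rot: [-3.039, -0.795, -0.0]
ft_force: [0.1, -0.6, -0.5]
opening: 0.721
```

```bash
python3 goto.py .611 -.0938 .055 29.3
```

```text
clock 14.07 tcp [ 0.6114 -0.093   0.1099] xang 29.33 q6 0.783 open 0.7212361760782481
shift cm [-0.07  0.05  5.49] yaw 0.026137091201860585
```

>>> play_rows(
  plan=[
    [[72,0,0,2.5,0],[72,0,0,5,0],[65,0,0,5.2,0],[54,0,0,5.2,0],[54,0,0,5.2,0]],
  ],
)

```text
clock: 14.48
tool_pos: [0.6116, -0.094, 0.0589]
eef_rot: [3.039, 0.796, 0.001]
ft_force: [-3.1, -0.4, -0.7]
opening: 0.541
```

>>> play_rows(
  plan=[
    [[54,0,0,0,3],[54,0,0,0,6],[54,0,0,0,9],[54,0,0,0,9]],
  ],
)

```text
clock: 14.82
tool_pos: [0.6108, -0.0938, 0.0591]
eef_rot: [-3.093, -0.551, 0.001]
ft_force: [-8.4, 0.8, -2.2]
opening: 0.54
```

```bash
bash st.sh; python3 cap.py
```

```text
clock 14.82 tcp [ 0.6108 -0.0938  0.0591] xang 20.19 q6 0.942 open 0.5398150174379499
[-8.42  0.84 -2.19] [-0.012  1.183  0.334] 2.3020222038030624
cap [256.60958904 248.00342466] area,w,h 292 [35 33]
0.0855 [[258.1, 263.2]]
0.0795 [[258.1, 256.9]]
0.0742 [[258.1, 251.8]]
```

The knob resists again (0.33 Nm) at the same angle with different finger positions, so this is the real stop; the cap row gives about 73–74 mm. I release.

>>> play_rows(
  plan=[
    [[54,0,0,0,2],[58,0,0,0,-5],[75,0,0,0,-5],[80,0,0,0,-5],[80,0,0,-4,-5]],
  ],
)

```text
clock: 15.28
tool_pos: [0.6086, -0.0933, 0.0925]
eef_rot: [-3.062, -0.684, 0.012]
ft_force: [0.6, -0.7, -1.3]
opening: 0.796
```

>>> play_rows(
  plan=[
    [[80,0,0,-4,0],[80,0,0,-8,0],[80,-3,0,-10,0],[80,-6,0,-10,0],[80,-8,0,-10,0]],
  ],
)

```text
clock: 15.7
tool_pos: [0.5381, -0.129, 0.2003]
eef_rot: [3.064, 0.685, 0.005]
ft_force: [0.1, 0.5, -1.4]
opening: 0.801
```

```bash
bash st.sh; python3 - <<'E'
from bench import optics; from h import *
im=optics.snapshot("wrist");cv2.imwrite("pics/w6.png",cv2.resize(im,None,fx=1.5,fy=1.5))
E
```

```text
clock 15.7 tcp [ 0.5381 -0.129   0.2003] xang 25.2 q6 0.756 open 0.8005794146587591
[ 0.1   0.46 -1.35] [-0.023 -0.053 -0.012] 0.7088947668671608
```

View pics/w6.png

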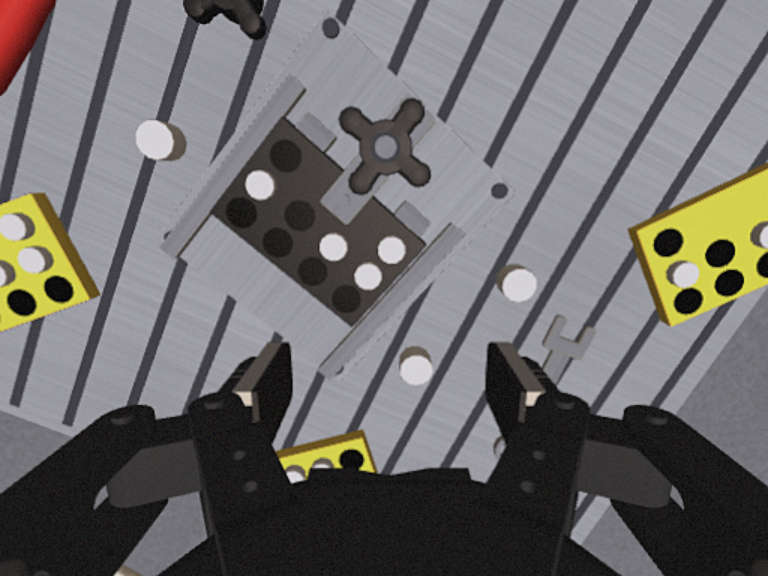

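The plate is against both stops, the knob at (386,146) is free, and the bystanders are in place. I hand the job in.

```bash
python3 -c "
from bench import workorder;print(workorder.close_job())"
```

```text
the job is handed in; nothing more can be done
None
```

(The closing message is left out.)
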